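Mount a toroidal transformer on its stud

ROBOT

A 6-joint arm with a two-finger parallel gripper is mounted at the origin on a cart in front of the work surface, level with it; the furniture and walls round the work are solid. World frame = base frame: x ahead of the robot, y to its left, z up, the work surface at z = 0. Lengths are in m, angles in rad, forces in N, time in s.
With the tool pointing down it reaches from about 0.35 to 0.85 m from the base axis. Payload 8.1 kg.
Tool frame: the origin (TCP) lies at the very end of the fingers, on their centre line; the grasp point (between the pads) lies 19 mm behind it; z points along the fingers, y is the line along which they close (so a half turn about z gives the same grasp; the last joint's range is limited). The gripper opens to 93 mm and grips with 3 to 60 N. Pads are 15 mm wide; open, the fingers measure 128 mm over their backs; the gripper's body (75 mm by 188 mm) begins 65 mm behind the grasp point.
Start: joints at [1.145, 0.13, 1.488, -0, 1.523, -0.085], TCP at [0.201, 0.566, 0.219] pointing down, gripper open.
Joint ranges: [-2.96, 2.96], [-0.89, 2.26], [0.02, 2.5], [-1.34, 4.48], [0, 2.73], [-2.66, 2.66]. Speed limits (rad/s): [2.39, 2.39, 2.79, 3.14, 3.14, 3.14].

INTERFACE

Orientations are given as a rotation vector (axis times angle).
In Python, from plant import monitor, eyes, ticket gives the robot as it stands.
- The arm moves only by the tool arm_command, never from a script. Its argument "deltas" is a list that holds one entry, the list of rows, each a list of 6 numbers: the shift along the world's x, y, z in cm, then the turn, a rotation vector about the world's x, y, z in degrees. In form: [[[tx, ty, tz, rx, ry, rz], ...]]. A call has 1 to 12 rows; each row shifts and turns the commanded pose from where the row before left it; what a row does not reach is not made up. A row lasts 1/12 s, in which the tool goes at most 41.7 mm and 7.16 degrees, less where a joint would pass 70% of its speed; a pose out of reach is approached as far as the arm can. A call is refused whole if a number of a shift passes 4.17 or a number of a turn 7.16, either way. A call with a gripper value outside its range is refused whole. "gripper" is the opening, from -1 (shut) to 1 (fully open), set as the call begins (left out, the last holds). The fingers move at their own pace and stop on an object; "squeeze" is the grip in N (left out, the last holds). Time passes only in rows, so rows that do not move let the fingers close. It gives the time, the measured TCP pose, the force, the opening and the grip force at its end, in the units of the state.
- monitor.read_state(): the state, without advancing time (a new reading comes with each control period).
- eyes.read_camera(name): name is "scene" or "top" or "wrist"; returns the picture (400x640x3 uint8, blue, green, red); there is no depth.
- eyes.camera_model(name): a dict with "fx", "fy", "cx", "cy" (pixels), "rvec" (rotation vector, rad) and "tvec" (3), from world to camera coordinates, as OpenCV has them. Camera axes: x right, y down, z forward; pixel columns grow to the right and rows downward; lengths in m; the calibration is good to about 2 mm. The wrist camera is an equidistant fisheye: a pixel r from the principal point sees the ray r / f radians off the axis. A picture is of the moment at which its call begins: read the wrist's pose just before it. camera_model takes no time and is no camera call; for the wrist camera it gives the pose at the moment of the call.
- ticket.close_job(): hands the job in; it is judged then, once.
The state is a dict: "t": time; "q": joint angles; "dq": joint speeds; "joint_torque": joint torques, N m; "tool_pos": TCP position; "orientation": TCP orientation; "force": force on the tool from outside, world axes, zero at the start; "wrist_torque": the same for the moment, N m; "opening": finger opening in m; "gripper_force": force on a finger pad.
Only numpy, scipy, OpenCV 4.12 (cv2) and the standard library are available. Lean on these libraries where they do the work, as an engineer would, in place of code of your own. Each camera call takes 0.05 s, during which the arm holds its last target. There are 200 camera calls.

TASK

Mount the loose ring-core transformer on the free stud of the steel mounting plate, like the one already mounted beside it: thread the large rubber pad on first, then the transformer, lowered gently, then the small rubber pad on top of it, and last the dished washer, its dish down in the transformer's bore. Everything must end up seated flat and centred on the stud, let go, ready for the nut. Leave the nut driver and the relay where they lie.

Things in the scene. Friction and masses are not known exactly. Their poses are not given: they have to be found in the camera images.
- mount_plate: grey sheet-metal plate, 96 x 192 x 4 mm, flat on the bench and fixed, at any yaw. Origin at the centre of its underside, y along its length, z up. Two M8 studs stand on its long centre line: the free one at local y = +56 mm; the one at y = -56 mm already carries a finished bolted transformer stack (68 mm across, top 51 mm above the bench, fixed), the pattern to copy.
- free_stud (a point): foot of the free stud, on its axis, on the plate's top face (4 mm above the bench); z up. Stud 8 mm thick, 48 mm high above this point, its last 5 mm tapering to 4 mm. Finished stack above this point: large pad 0 to 5 mm, transformer 5 to 31, small pad 31 to 36, washer's rim 36 to 38.5 with its dish's bottom at 28.
- large_pad: larger black rubber pad, a stiff flat ring lying flat on the bench: 68 mm outside, 16 mm hole, 5 mm thick, 25 g. Origin at the centre of its underside, z up.
- transformer: loose ring-core (toroidal) transformer, fat copper-coloured ring flat on the bench: 64 mm outside, 30 mm bore, 26 mm high, edges rounded 4.5 mm, about 0.32 kg. Origin at the centre of its underside, z up. A black tag carrier, 24 mm wide, sticks out at local +x to 40 mm from the axis, so grip the ring along local y. Which way the tags finally point does not matter.
- small_pad: smaller black rubber pad, a stiff flat ring lying flat on the bench: 52 mm outside, 30 mm hole, 5 mm thick, 15 g. Origin at the centre of its underside, z up.
- dished_washer: round steel pressing lying dish down: flat rim 60 mm across, 2.5 mm thick, its underside 8 mm above the bench; the dish under it is 21 mm wide at the rim, 17 mm at its flat bottom, with a 13 mm hole. Origin at the centre of the dish's bottom, z up; 50 g. Grip the rim with the fingertips at most 3 mm below its underside: the transformer's wider top lies 5 mm under the rim once stacked.
- nut_driver: bystander: nut driver with a yellow grip and steel shaft, 200 mm long, 29 mm thick, lying near the front edge of the bench; origin at the middle of its length on the bench, its length along local y, the grip towards +y.
- relay: bystander: plug-in relay, a small box 49 x 28 x 22 mm, its length along local x, lying between the plate and the loose parts; origin at the middle of its underside.

How it is judged:
On the way, in this order (a step that is already met when the one before it is completed fails the run):
1. the large pad lies flat on the plate round the free stud (horizontal distance between large_pad and free_stud below 0.006 m and z of large_pad in the frame of free_stud between -0.002 and 0.002 m and angle between large_pad's own z axis and vertical below 0.06 rad), for 0.2 s.
2. the transformer sits on the large pad, the stud in its bore (horizontal distance between transformer and free_stud below 0.006 m and z of transformer in the frame of free_stud between 0.003 and 0.007 m and angle between transformer's own z axis and vertical below 0.06 rad), for 0.2 s.
3. the small pad lies flat on the transformer, round the stud (horizontal distance between small_pad and free_stud below 0.006 m and z of small_pad in the frame of free_stud between 0.029 and 0.033 m and angle between small_pad's own z axis and vertical below 0.06 rad), for 0.2 s.
4. the dished washer sits home, its dish in the bore (horizontal distance between dished_washer and free_stud below 0.004 m and z of dished_washer in the frame of free_stud between 0.026 and 0.03 m and angle between dished_washer's own z axis and vertical below 0.06 rad), for 0.2 s.
At the end, for the whole second after the job is handed in: On the free stud, from the plate upward: large pad, transformer, small pad and dished washer, each within 2 mm of the height it has when seated, level within 0.06 rad and centred on the stud within 6 mm (dished washer within 4 mm); all released and at rest (all of step 1 and all of step 2 and all of step 3 and all of step 4 and linear speed of each of large_pad, transformer, small_pad, dished_washer below 0.02 m/s); the robot touches nothing.
It fails at once if the nut driver is moved by more than 20 mm (distance of nut_driver from where it was at the start of the episode above 0.02 m).
It fails at once if the relay is moved by more than 20 mm (distance of relay from where it was at the start of the episode above 0.02 m).
It fails at once if the transformer is dropped down the stud (over 0.45 m/s within 40 mm of the plate) (horizontal distance between transformer and free_stud below 0.012 m and z of transformer in the frame of free_stud below 0.04 m and linear speed of transformer above 0.45 m/s).
It also fails if it takes over 128 s, if anything falls off the work surface, if the arm or the gripper's body presses on something with over 40 N, if the wrist force passes 120 N, or if a joint passes its speed limit or range.

## Working session

There is one attempt and no reset: what is moved stays moved. The work goes in short steps, Python scripts to look and compute and a tool call to move; the robot and the scene stay as the last step left them, time stands still between calls to the robot, and variables do not carry over. Pictures are saved under pics/ and viewed, at most 14 in all, crops included, and the job is handed in when it is done.

Besides the shell and the picture viewer there is one more tool, called after "Emit:" by a JSON object that holds its "api" and its "payload", one argument or row to a line. arm_command: Moves the arm, as the interface text tells. Its arguments: {"type":"object","properties":{"deltas":{"type":"array"},"gripper":{"type":"number"},"squeeze":{"type":"number"}},"required":["deltas"]}

```bash
mkdir -p pics; cat > h.py <<'E'
import numpy as np, cv2
from plant import monitor, eyes, ticket
def ray(m,u,v,wrist=False):
    R=cv2.Rodrigues(np.array(m["rvec"],float))[0]; t=np.array(m["tvec"],float).ravel()
    a=(u-m["cx"])/m["fx"]; b=(v-m["cy"])/m["fy"]
    if wrist:
        th=np.hypot(a,b); s=np.sin(th)/th if th>1e-9 else 1; d=np.array([a*s,b*s,np.cos(th)])
    else: d=np.array([a,b,1.])
    return -R.T@t, R.T@d
def onz(m,u,v,z,wrist=False):
    c,d=ray(m,u,v,wrist); return (c+d*(z-c[2])/d[2])[:2]
E
python3 - <<'E'
from h import *
s=monitor.read_state(); print({k:np.round(v,3) for k,v in s.items()})
for n in("top","scene","wrist"):
    m=eyes.camera_model(n); im=eyes.read_camera(n); cv2.imwrite(f"pics/{n}0.png",im)
    print(n,{k:np.round(v,4).tolist() for k,v in m.items()}, np.round(ray(m,m["cx"],m["cy"])[0],3))
E
```

```text
{'t': np.float64(0.0), 'q': array([ 1.145,  0.131,  1.489,  0.   ,  1.523, -0.085]), 'dq': array([ 0.001,  0.002,  0.001,  0.   ,  0.001, -0.001]), 'joint_torque': array([ 1.0000e-03, -5.5985e+01, -4.9176e+01,  7.7000e-02,  3.5000e-02,
       -0.0000e+00]), 'tool_pos': array([0.2  , 0.565, 0.218]), 'orientation': array([-5.330e-01, -3.096e+00,  3.000e-03]), 'force': array([-0.415,  0.359,  0.125]), 'wrist_torque': array([ 0.038, -0.009, -0.003]), 'gripper_force': np.float64(0.0), 'opening': np.float64(0.093)}
top {'fx': 469.3989, 'fy': 469.3989, 'cx': 315.9703, 'cy': 195.6939, 'rvec': [2.1917, -2.1637, 0.0828], 'tvec': [0.0853, 0.5032, 0.9482]} [0.424 0.086 0.986]
scene {'fx': 418.3759, 'fy': 418.3759, 'cx': 314.4345, 'cy': 204.9977, 'rvec': [2.2538, -0.758, 0.3263], 'tvec': [-0.3073, 0.2937, 0.8597]} [-0.006 -0.502  0.817]
wrist {'fx': 309.7069, 'fy': 309.7069, 'cx': 317.2027, 'cy': 195.0355, 'rvec': [-2.3687, -1.6763, -0.2348], 'tvec': [-0.5994, -0.0343, 0.3905]} [0.129 0.591 0.384]
```

View pics/top0.png

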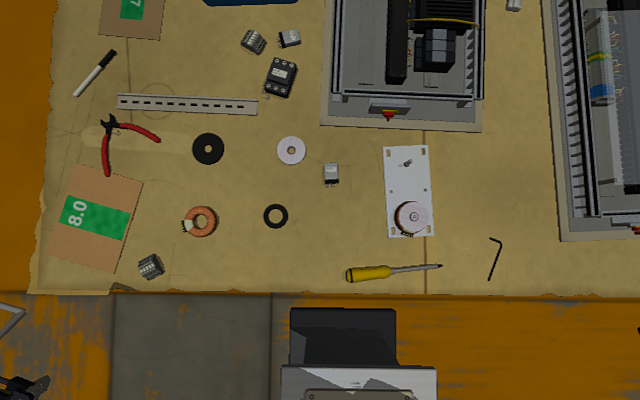

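View pics/scene0.png

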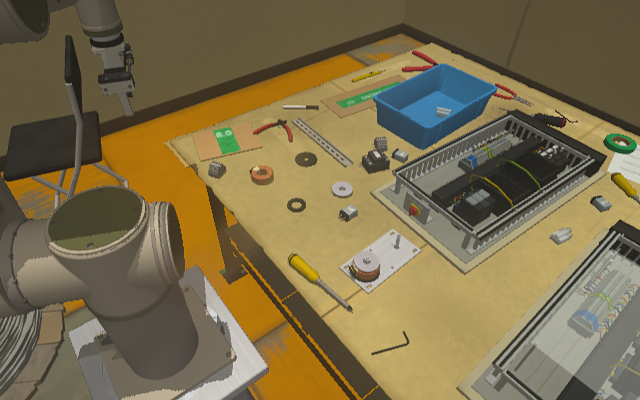

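Top view: large pad at (208,149), transformer (201,222), small pad (276,216), washer (291,150), plate around (408,191) with the free stud near (406,163), relay (331,174), and the driver along row 272. The scene view agrees.

```bash
python3 - <<'E'
from h import *
im=cv2.imread("pics/top0.png"); m=eyes.camera_model("top")
g=cv2.cvtColor(im,cv2.COLOR_BGR2GRAY); hsv=cv2.cvtColor(im,cv2.COLOR_BGR2HSV)
def blob(mask,c,r,n,z):
    w=np.zeros_like(mask); cv2.circle(w,c,r,255,-1); k=cv2.bitwise_and(mask,w)
    cs,_=cv2.findContours(k,cv2.RETR_EXTERNAL,cv2.CHAIN_APPROX_NONE); c=max(cs,key=cv2.contourArea)
    (u,v),rad=cv2.minEnclosingCircle(c); M=cv2.moments(c); uc,vc=M["m10"]/M["m00"],M["m01"]/M["m00"]
    rr=cv2.minAreaRect(c)
    print(n,"px",np.round([u,v,rad,uc,vc],1),"xy",np.round(onz(m,uc,vc,z),4),"box",np.round(np.array(rr[0]+rr[1]+(rr[2],)),1)); return c
dark=((g<70)*255).astype(np.uint8); white=((hsv[...,1]<40)&(g>120))*255; white=white.astype(np.uint8)
cop=((hsv[...,0]<14)&(hsv[...,1]>110)).astype(np.uint8)*255
blob(dark,(208,149),26,"large",.005); blob(dark,(276,216),20,"small",.005)
blob(white,(291,150),24,"washer",.0105); blob(cop,(201,222),26,"transf",.02)
c=blob(white,(408,191),62,"plate",.004)
b=cv2.boxPoints(cv2.minAreaRect(c)); print(np.round(b,1)); print(np.round([onz(m,*p,.004) for p in b],4))
t=im[130:250,160:310]; cv2.imwrite("pics/crop1.png",np.hstack([cv2.resize(im[185:245,175:235],(400,400),interpolation=2),cv2.resize(im[140:200,380:440],(400,400),interpolation=2)]))
E
```

```text
large px [207.9 148.3  16.1 207.7 148.2] xy [0.6011 0.3222] box [207.5 148.5  31.   31.   90. ]
small px [275.3 215.7  12.4 275.3 215.7] xy [0.4602 0.1763] box [275. 216.  24.  24.  90.]
washer px [290.8 149.6  14.3 290.6 149.7] xy [0.5991 0.1463] box [290.5 149.5  27.   27.   90. ]
transf px [200.4 221.3  15.8 202.1 220.8] xy [0.4473 0.3253] box [201.  220.9  30.4  30.   77. ]
plate px [408.  191.   50.6 408.2 188.5] xy [ 0.521  -0.1017] box [407.8 190.7  91.5  46.2  86.4]
[[381.9 146.5]
 [428.  143.6]
 [433.7 235. ]
 [387.6 237.8]]
[[ 0.6095 -0.0463]
 [ 0.6169 -0.1439]
 [ 0.4244 -0.1545]
 [ 0.4172 -0.0585]]
```

View pics/crop1.png

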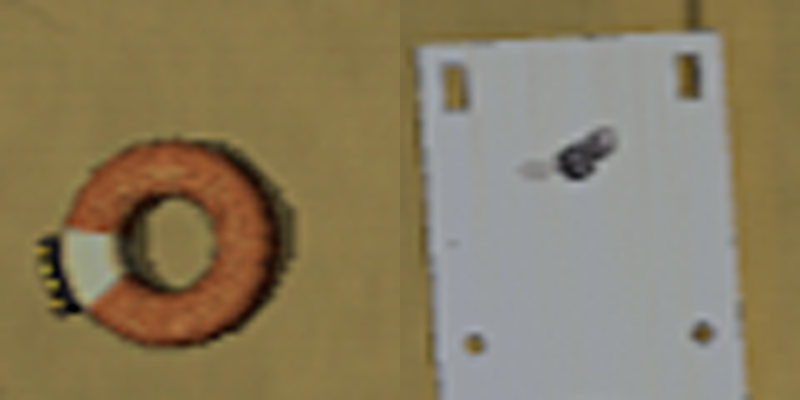

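The crop shows the tag carrier at the left of the ring, slightly low, and the stud foot near px (406,165). I'll move over the large pad first.

Emit:
{"api": "arm_command", "payload": {
  "deltas": [
    [[3.3,-2.0,-0.5,0,0,1.9],[3.3,-2.0,-0.5,0,0,1.9],[3.3,-2.0,-0.5,0,0,1.9],[3.3,-2.0,-0.5,0,0,1.9],[3.3,-2.0,-0.5,0,0,1.9],[3.3,-2.0,-0.5,0,0,1.9],[3.3,-2.0,-0.5,0,0,1.9],[3.3,-2.0,-0.5,0,0,1.9],[3.3,-2.0,-0.5,0,0,1.9],[3.3,-2.0,-0.5,0,0,1.9],[3.3,-2.0,-0.5,0,0,1.9],[3.3,-2.0,-0.5,0,0,1.9]]
  ],
  "gripper": 1,
  "squeeze": 15
}}

```text
t: 1.15
tool_pos: [0.5978, 0.3241, 0.1579]
orientation: [0.092, -3.14, 0.0]
force: [-0.4, 0.0, -0.2]
opening: 0.0929
gripper_force: 0.0
```

Emit:
{"api": "arm_command", "payload": {
  "deltas": [
    [[0,0,0,0,0,0],[0,0,0,0,0,0],[0,0,0,0,0,0]]
  ]
}}

```text
t: 1.4
tool_pos: [0.5962, 0.3253, 0.1579]
orientation: [0.088, -3.139, 0.0]
force: [0.3, -0.4, 0.0]
opening: 0.0928
gripper_force: 0.0
```

```bash
cat >> h.py <<'E'
from scipy.spatial.transform import Rotation as Ro
def st():
    s=monitor.read_state(); R=Ro.from_rotvec(s["orientation"]).as_matrix()
    print("t %.2f"%s["t"],"tcp",np.round(s["tool_pos"],4),"y-axis deg %.1f"%np.degrees(np.arctan2(R[1,1],R[0,1])),"zax",np.round(R[:,2],3),"F",np.round(s["force"],1),"open %.4f"%s["opening"],"gf %.1f"%s["gripper_force"],"q",np.round(s["q"],2)); return s
def shot(n,cam="wrist"):
    m=eyes.camera_model(cam); im=eyes.read_camera(cam); cv2.imwrite(f"pics/{n}.png",im); return m,im
def proj(m,P):
    R=cv2.Rodrigues(np.array(m["rvec"],float))[0]; p=R@np.array(P,float)+np.array(m["tvec"],float).ravel()
    th=np.arctan2(np.hypot(p[0],p[1]),p[2]); k=th/np.hypot(p[0],p[1]); return m["cx"]+m["fx"]*p[0]*k, m["cy"]+m["fy"]*p[1]*k
E
python3 - <<'E'
from h import *
st(); m,im=shot("w1"); print(m["rvec"],m["tvec"],proj(m,[.6011,.3222,.005]))
E
```

```text
t 1.40 tcp [0.5962 0.3253 0.1579] y-axis deg 93.2 zax [-0.001 -0.    -1.   ] F [ 0.3 -0.4  0. ] open 0.0928 gf 0.0 q [ 0.42  0.38  1.31  0.    1.45 -1.2 ]
[-2.01430868 -2.13382705 -0.3001058 ] [-0.29039344 -0.60652228  0.16287731] (np.float64(314.08214941045895), np.float64(185.12826039458488))
```

View pics/w1.png

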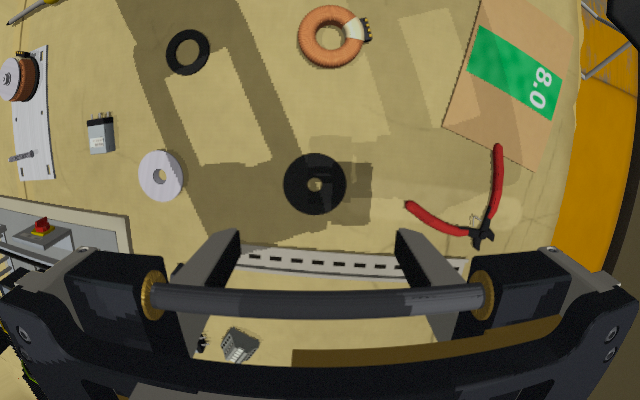

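The wrist view shows the large pad centred at about (314,184), matching the top-camera estimate within a pixel. I'll refine it with ellipses and measure the other parts too.

```bash
cat >> h.py <<'E'
def wblob(m,mask,P,r,z,n,wr=True):
    u0,v0=proj(m,P); w=np.zeros(mask.shape,np.uint8); cv2.circle(w,(int(u0),int(v0)),r,255,-1)
    k=cv2.bitwise_and(mask.astype(np.uint8)*255,w); cs,_=cv2.findContours(k,cv2.RETR_EXTERNAL,cv2.CHAIN_APPROX_NONE)
    c=max(cs,key=cv2.contourArea); h=cv2.convexHull(c)[:,0,:]
    X=np.array([onz(m,*p,z,wr) for p in h.astype(float)]); M=cv2.moments(X.astype(np.float32).reshape(-1,1,2)*1000)
    o=np.array([M["m10"],M["m01"]])/M["m00"]/1000; (cx,cy),rad=cv2.minEnclosingCircle(X.astype(np.float32)*1000)
    print(n,"exp px",np.round([u0,v0]),"area-c",np.round(o,4),"encl",np.round([cx/1000,cy/1000],4),"R %.1f eqR %.1f"%(rad,np.sqrt(M["m00"]/np.pi))); return o
E
python3 - <<'E'
from h import *
im=cv2.imread("pics/w1.png"); m=eyes.camera_model("wrist")
g=cv2.cvtColor(im,cv2.COLOR_BGR2GRAY); hsv=cv2.cvtColor(im,cv2.COLOR_BGR2HSV)
for t in (30,40): wblob(m,g<t,[.6011,.3222,.005],45,.005,"large%d"%t)
for t in (40,60):wblob(m,g<t,[.4602,.1763,.005],30,.005,"small%d"%t)
wblob(m,(hsv[...,1]<50)&(g>110),[.5991,.1463,.0105],32,.0105,"washer")
wblob(m,(hsv[...,0]<14)&(hsv[...,1]>110),[.447,.3253,.02],42,.02,"transf")
print("stud px",proj(m,[.573,-.0974,.004]),proj(m,[.573,-.0974,.052]))
mt=eyes.camera_model("top"); print(onz(mt,406.2,164.8,.004))
E
```

```text
large30 exp px [313. 185.] area-c [0.6012 0.323 ] encl [0.6005 0.3227] R 33.3 eqR 32.3
large40 exp px [313. 185.] area-c [0.6003 0.3231] encl [0.6002 0.323 ] R 33.7 eqR 33.1
small40 exp px [186.  52.] area-c [0.46   0.1775] encl [0.4603 0.1774] R 26.4 eqR 25.6
small60 exp px [186.  52.] area-c [0.4599 0.1776] encl [0.4601 0.1777] R 26.6 eqR 26.0
washer exp px [159. 177.] area-c [0.5985 0.1457] encl [0.5985 0.1461] R 30.3 eqR 29.8
transf exp px [326.  36.] area-c [0.4464 0.3295] encl [0.4464 0.3299] R 32.7 eqR 31.5
stud px (np.float64(31.362385660030725), np.float64(153.3976223922532)) (np.float64(8.124150099640929), np.float64(159.75709480872644))
[ 0.57111792 -0.09758139]
```

Emit:
{"api": "arm_command", "payload": {
  "deltas": [
    [[0.43,-0.24,-2.5,0,0,0],[0,0,-3,0,0,0],[0,0,-3,0,0,0],[0,0,-3,0,0,0],[0,0,-2.5,0,0,0],[0,0,-1.0,0,0,0],[0,0,-0.4,0,0,0],[0,0,0,0,0,0],[0,0,0,0,0,0]]
  ]
}}

```text
t: 2.2
tool_pos: [0.6017, 0.3242, 0.0068]
orientation: [-0.091, 3.138, 0.002]
force: [0.1, 0.7, 0.1]
opening: 0.0931
gripper_force: 0.0
```

Emit:
{"api": "arm_command", "payload": {
  "deltas": [
    [[0,0,0,0,0,0],[0,0,0,0,0,0],[0,0,0,0,0,0],[0,0,0,0,0,0],[0,0,0,0,0,0],[0,0,0,0,0,0]]
  ],
  "gripper": -1,
  "squeeze": 15
}}

```text
t: 2.7
tool_pos: [0.6014, 0.3232, 0.0054]
orientation: [-0.089, 3.139, 0.0]
force: [0.2, -0.6, 3.9]
opening: 0.0578
gripper_force: 2.2
```

The tips were just above the pad and slid over it. I'll reopen, lower 3 mm and regrip.

Emit:
{"api": "arm_command", "payload": {
  "deltas": [
    [[0,0,0.2,0,0,0],[0,0,0,0,0,0],[0,0,0,0,0,0],[0,0,0,0,0,0],[0,0,0,0,0,0],[0,0,-0.3,0,0,0],[0,0,-0.25,0,0,0],[0,0,0,0,0,0],[0,0,0,0,0,0]]
  ],
  "gripper": 1
}}

```text
t: 3.45
tool_pos: [0.6006, 0.323, 0.0007]
orientation: [0.09, -3.14, 0.0]
force: [0.2, -0.3, -1.4]
opening: 0.0928
gripper_force: 0.0
```

Emit:
{"api": "arm_command", "payload": {
  "deltas": [
    [[0,0,0,0,0,0],[0,0,0,0,0,0],[0,0,0,0,0,0],[0,0,0,0,0,0],[0,0,0,0,0,0],[0,0,0,0,0,0]]
  ],
  "gripper": -1
}}

```text
t: 3.95
tool_pos: [0.6008, 0.3231, 0.0012]
orientation: [-0.09, 3.14, 0.0]
force: [-0.5, 0.1, -0.6]
opening: 0.0661
gripper_force: 15.0
```

Emit:
{"api": "arm_command", "payload": {
  "deltas": [
    [[0,0,1,0,0,0],[0,0,3,0,0,0],[0,-1,3,0,0,0],[0,-2.5,3,0,0,0],[-0.2,-3.5,1,0,0,0],[-0.3,-3.5,0,0,0,0],[-0.4,-3.5,0,0,0,0],[-0.4,-3.5,0,0,0,0],[-0.4,-3.5,0,0,0,0],[-0.4,-3.5,0,0,0,0],[-0.4,-3.5,0,0,0,0],[-0.4,-3.5,0,0,0,0]]
  ]
}}

```text
t: 4.95
tool_pos: [0.5716, 0.0065, 0.1122]
orientation: [-0.09, 3.139, -0.0]
force: [0.0, -1.5, -0.2]
opening: 0.0663
gripper_force: 15.0
```

Emit:
{"api": "arm_command", "payload": {
  "deltas": [
    [[0,-2.0,0,0,0,0],[0,0,0,0,0,0],[0,0,0,0,0,0],[0,0,0,0,0,0]]
  ]
}}

```text
t: 5.28
tool_pos: [0.572, -0.0113, 0.1117]
orientation: [-0.089, 3.14, 0.001]
force: [0.0, 0.1, -1.0]
opening: 0.0662
gripper_force: 15.0
```

```bash
python3 - <<'E'
from h import *
st(); m,im=shot("w2"); print(proj(m,[.572,-.0975,.004]),proj(m,[.572,-.0975,.052]))
E
```

```text
t 5.28 tcp [ 0.572  -0.0113  0.1117] y-axis deg 93.3 zax [ 0.001  0.    -1.   ] F [ 0.   0.1 -1. ] open 0.0662 gf 15.0 q [-0.11  0.13  1.69  0.    1.32 -1.74]
(np.float64(225.71542359993978), np.float64(186.8938010234584)) (np.float64(209.18604323927374), np.float64(202.18797601715892))
```

View pics/w2.png

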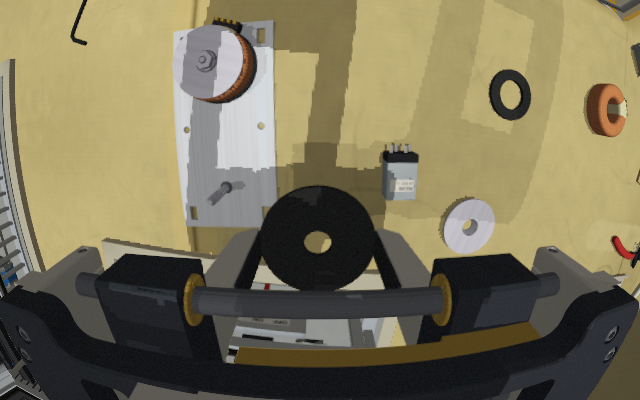

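The pad is held level with its hole near (318,242). The stud runs from about (227,186) at the foot to (211,200), very near prediction. Zooming to refine the stud, and fitting the held pad.

```bash
python3 - <<'E'
from h import *
im=cv2.imread("pics/w2.png"); m=eyes.camera_model("wrist"); g=cv2.cvtColor(im,cv2.COLOR_BGR2GRAY)
s=st(); z=s["tool_pos"][2]-.0015+.005
wblob(m,g<45,[s["tool_pos"][0],s["tool_pos"][1],z],62,z,"pad")
# hole: bright pixels in pad
hole=(g>60); w=wblob(m,hole,[s["tool_pos"][0],s["tool_pos"][1],z],17,z,"hole")
cv2.imwrite("pics/c2.png",cv2.resize(im[170:220,190:250],(720,600),interpolation=cv2.INTER_NEAREST))
E
```

```text
t 5.33 tcp [ 0.572  -0.0109  0.1115] y-axis deg 93.3 zax [ 0.  0. -1.] F [ 0.2  0.2 -0.9] open 0.0662 gf 15.0 q [-0.11  0.13  1.69  0.    1.32 -1.74]
pad exp px [317. 244.] area-c [ 0.5743 -0.0109] encl [ 0.5756 -0.0111] R 38.5 eqR 36.1
hole exp px [317. 244.] area-c [ 0.5709 -0.0109] encl [ 0.571  -0.0108] R 7.9 eqR 7.3
```

View pics/c2.png

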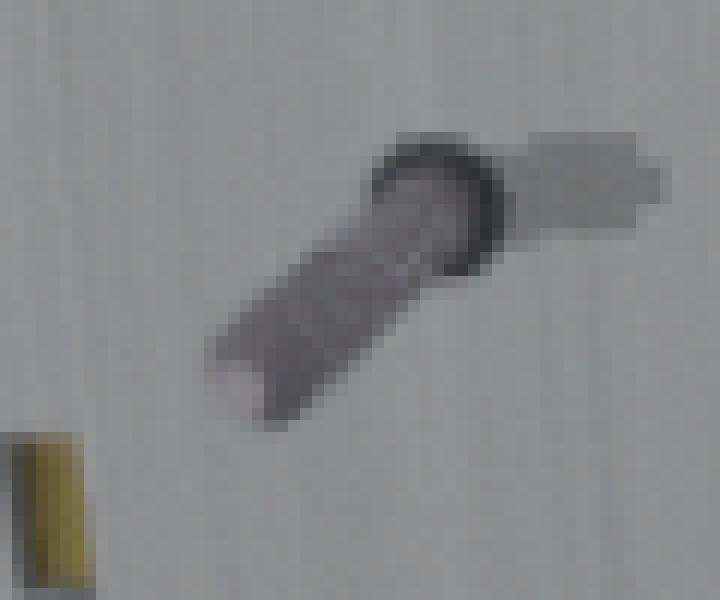

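Emit:
{"api": "arm_command", "payload": {
  "deltas": [
    [[0,-3,0,0,0,0],[0.05,-3,0,0,0,0],[0,-2,0,0,0,0],[0,-0.6,0,0,0,0],[0,0,-1.5,0,0,0],[0,0,-2,0,0,0],[0,0,-1.2,0,0,0],[0,0,0,0,0,0],[0,0,0,0,0,0]]
  ]
}}

```text
t: 6.08
tool_pos: [0.5716, -0.0966, 0.0633]
orientation: [0.092, -3.138, -0.001]
force: [0.4, -0.7, -0.4]
opening: 0.0662
gripper_force: 15.0
```

```bash
python3 - <<'E'
from h import *
s=st(); m,im=shot("w3"); cv2.imwrite("pics/c3.png",cv2.resize(im[170:330,220:420],(750,600)))
E
```

```text
t 6.08 tcp [ 0.5716 -0.0966  0.0633] y-axis deg 93.4 zax [-0.002  0.001 -1.   ] F [ 0.4 -0.7 -0.4] open 0.0662 gf 15.0 q [-0.26  0.21  1.7   0.    1.24 -1.89]
```

View pics/c3.png

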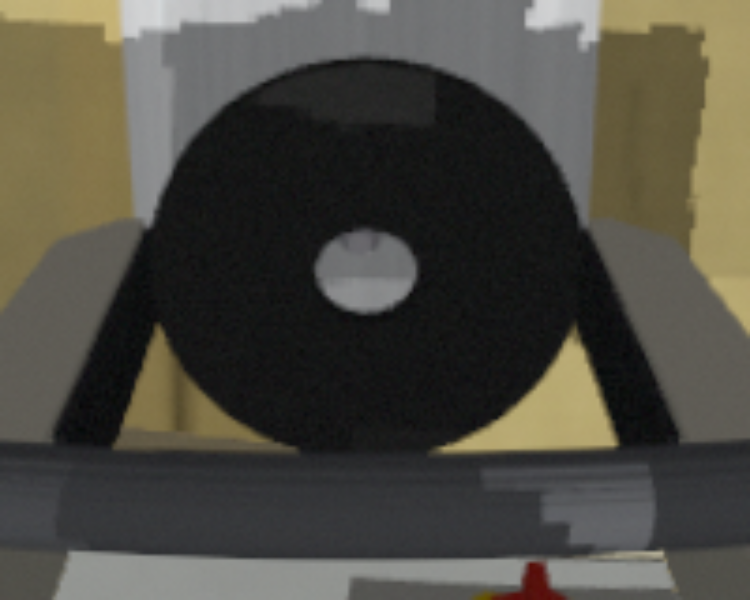

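The pad is over the stud: its tip shows at the near edge of the hole, as parallax predicts. Lowering.

Emit:
{"api": "arm_command", "payload": {
  "deltas": [
    [[0,0,-1,0,0,0],[0,0,-1,0,0,0],[0,0,-1,0,0,0],[0,0,-1,0,0,0],[0,0,-1,0,0,0],[0,0,-0.6,0,0,0],[0,0,0,0,0,0],[0,0,0,0,0,0]]
  ]
}}

```text
t: 6.8
tool_pos: [0.5719, -0.0978, 0.0075]
orientation: [0.09, -3.139, -0.001]
force: [-0.3, 0.4, 0.4]
opening: 0.0662
gripper_force: 15.0
```

Emit:
{"api": "arm_command", "payload": {
  "deltas": [
    [[0,0,0,0,0,0],[0,0,0,0,0,0],[0,0,0,0,0,0],[0,0,0,0,0,0],[0,0,0,0,0,0],[0,0,2,0,0,0],[0,0,4,0,0,0],[0,0,4,0,0,0]]
  ],
  "gripper": 1
}}

```text
t: 7.47
tool_pos: [0.5703, -0.0974, 0.1073]
orientation: [0.09, -3.136, -0.002]
force: [0.9, -1.0, 0.3]
opening: 0.093
gripper_force: 0.0
```

```bash
python3 - <<'E'
from h import *
s=st(); m,im=shot("w4"); g=cv2.cvtColor(im,cv2.COLOR_BGR2GRAY)
for t in(30,40):wblob(m,g<t,[.572,-.0972,.009],62,.009,"padplaced")
E
```

```text
t 7.47 tcp [ 0.5703 -0.0974  0.1073] y-axis deg 93.3 zax [-0.005  0.001 -1.   ] F [ 0.9 -1.   0.3] open 0.0930 gf 0.0 q [-0.26  0.16  1.67 -0.    1.32 -1.89]
padplaced exp px [317. 197.] area-c [ 0.5733 -0.0978] encl [ 0.5725 -0.098 ] R 33.4 eqR 32.5
padplaced exp px [317. 197.] area-c [ 0.5729 -0.0981] encl [ 0.573 -0.098] R 33.6 eqR 33.0
```

Emit:
{"api": "arm_command", "payload": {
  "deltas": [
    [[-1.03,3.53,0.45,0,0,-6.45],[-1.03,3.53,0.45,0,0,-6.45],[-1.03,3.53,0.45,0,0,-6.45],[-1.03,3.53,0.45,0,0,-6.45],[-1.03,3.53,0.45,0,0,-6.45],[-1.03,3.53,0.45,0,0,-6.45],[-1.03,3.53,0.45,0,0,-6.45],[-1.03,3.53,0.45,0,0,-6.45],[-1.03,3.53,0.45,0,0,-6.45],[-1.03,3.53,0.45,0,0,-6.45],[-1.03,3.53,0.45,0,0,-6.45],[-1.03,3.53,0.45,0,0,-6.45]]
  ]
}}

```text
t: 8.52
tool_pos: [0.4481, 0.3275, 0.1626]
orientation: [1.9, 2.501, 0.001]
force: [-0.2, 0.4, 0.5]
opening: 0.0931
gripper_force: 0.0
```

Emit:
{"api": "arm_command", "payload": {
  "deltas": [
    [[0,0,0,0,0,0],[0,0,0,0,0,0],[0,0,0,0,0,0]]
  ]
}}

```text
t: 8.77
tool_pos: [0.4487, 0.3254, 0.1619]
orientation: [1.889, 2.509, -0.001]
force: [-0.2, -0.1, -0.6]
opening: 0.0932
gripper_force: 0.0
```

```bash
python3 - <<'E'
from h import *
s=st(); m,im=shot("w5"); hsv=cv2.cvtColor(im,cv2.COLOR_BGR2HSV)
print(proj(m,[.4468,.3275,.02]))
k=(hsv[...,0]<14)&(hsv[...,1]>110)
for z in(.013,.02,.026): wblob(m,k,[.4468,.3275,z],60,z,"tr%.3f"%z)
E
```

```text
t 8.77 tcp [0.4487 0.3254 0.1619] y-axis deg 16.0 zax [ 0.    -0.001 -1.   ] F [-0.2 -0.1 -0.6] open 0.0932 gf 0.0 q [ 0.54  0.04  1.69 -0.    1.41  0.26]
(np.float64(314.9608995994341), np.float64(181.19968679864792))
tr0.013 exp px [315. 180.] area-c [0.4468 0.3273] encl [0.447 0.328] R 32.9 eqR 31.9
tr0.020 exp px [315. 181.] area-c [0.4464 0.3289] encl [0.4466 0.3296] R 32.2 eqR 31.2
tr0.026 exp px [315. 183.] area-c [0.4461 0.3302] encl [0.4462 0.3309] R 31.6 eqR 30.6
```

View pics/w5.png

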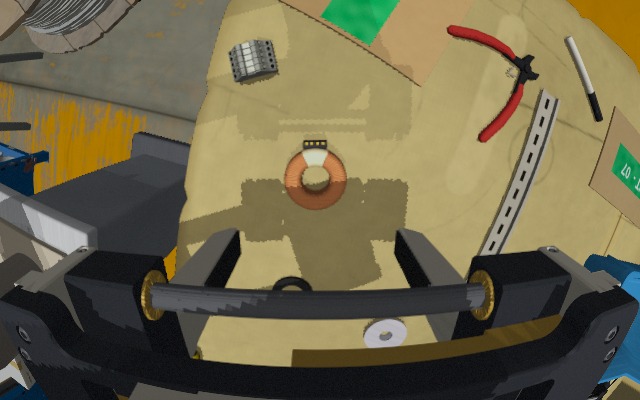

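The ring is centred at about (316,180), with its tags straight up in the image, so the grasp line is right. Descending.

Emit:
{"api": "arm_command", "payload": {
  "deltas": [
    [[-0.17,0.2,-2.5,0,0,0],[0,0,-3,0,0,0],[0,0,-3,0,0,0],[0,0,-3,0,0,0],[0,0,-2.5,0,0,0],[0,0,-1.2,0,0,0],[0,0,-0.4,0,0,0],[0,0,0,0,0,0],[0,0,0,0,0,0],[0,0,0,0,0,0]]
  ]
}}

```text
t: 9.65
tool_pos: [0.4487, 0.3284, 0.0083]
orientation: [1.893, 2.506, 0.005]
force: [0.4, 0.1, 0.1]
opening: 0.0932
gripper_force: 0.0
```

Emit:
{"api": "arm_command", "payload": {
  "deltas": [
    [[0,0,0,0,0,0],[0,0,0,0,0,0],[0,0,0,0,0,0],[0,0,0,0,0,0],[0,0,0,0,0,0],[0,0,0,0,0,0],[0,0,0,0,0,0]]
  ],
  "gripper": -1,
  "squeeze": 40
}}

```text
t: 10.23
tool_pos: [0.4469, 0.3278, 0.0063]
orientation: [-1.893, -2.507, 0.0]
force: [-2.5, -1.3, 4.0]
opening: 0.0628
gripper_force: 40.0
```

Emit:
{"api": "arm_command", "payload": {
  "deltas": [
    [[0,0,0.5,0,0,0],[0,0,2,0,0,0],[0,0,3,0,0,0],[0,0,3,0,0,0],[0,0,3,0,0,0],[0,0,2,0,0,0],[0,0,0,0,0,0],[0,0,0,0,0,0]]
  ]
}}

```text
t: 10.9
tool_pos: [0.4477, 0.3281, 0.1417]
orientation: [1.893, 2.506, 0.003]
force: [0.2, -1.0, -4.6]
opening: 0.0627
gripper_force: 40.0
```

Emit:
{"api": "arm_command", "payload": {
  "deltas": [
    [[1.04,-3.2,-0.2,0,0,6.45],[1.04,-3.4,-0.2,0,0,6.45],[1.04,-3.4,-0.2,0,0,6.45],[1.04,-3.4,-0.2,0,0,6.45],[1.04,-3.4,-0.2,0,0,6.45],[1.04,-3.4,-0.2,0,0,6.45],[1.04,-3.4,-0.2,0,0,6.45],[1.04,-3.4,-0.2,0,0,6.45],[1.04,-3.4,-0.2,0,0,6.45],[1.04,-3.4,-0.2,0,0,6.45],[1.04,-3.4,-0.2,0,0,6.45],[1.04,-3.0,-0.2,0,0,6.45]]
  ]
}}

```text
t: 11.9
tool_pos: [0.57, -0.0762, 0.1135]
orientation: [0.097, -3.135, -0.001]
force: [0.4, 0.2, -3.5]
opening: 0.0627
gripper_force: 40.0
```

Emit:
{"api": "arm_command", "payload": {
  "deltas": [
    [[0,-1.5,-1,0,0,0],[0,-0.8,-1,0,0,0],[0,0,-1,0,0,0],[0,0,0,0,0,0],[0,0,0,0,0,0],[0,0,0,0,0,0]]
  ]
}}

```text
t: 12.4
tool_pos: [0.5714, -0.0958, 0.0867]
orientation: [0.092, -3.139, -0.001]
force: [0.7, -0.2, -4.1]
opening: 0.0626
gripper_force: 40.0
```

```bash
python3 - <<'E'
from h import *
s=st(); m,im=shot("w6"); hsv=cv2.cvtColor(im,cv2.COLOR_BGR2HSV); z=s["tool_pos"][2]-.006+.013
k=(hsv[...,0]<14)&(hsv[...,1]>110)
wblob(m,k,[s["tool_pos"][0],s["tool_pos"][1],z],75,z,"tr")
cv2.imwrite("pics/c6.png",cv2.resize(im[150:310,220:420],(750,600)))
E
```

```text
t 12.40 tcp [ 0.5714 -0.0958  0.0867] y-axis deg 93.3 zax [-0.001  0.001 -1.   ] F [ 0.7 -0.2 -4.1] open 0.0626 gf 40.0 q [-0.25  0.18  1.68  0.    1.28 -1.88]
tr exp px [317. 246.] area-c [ 0.5713 -0.0958] encl [ 0.5716 -0.0957] R 35.5 eqR 33.6
```

View pics/c6.png

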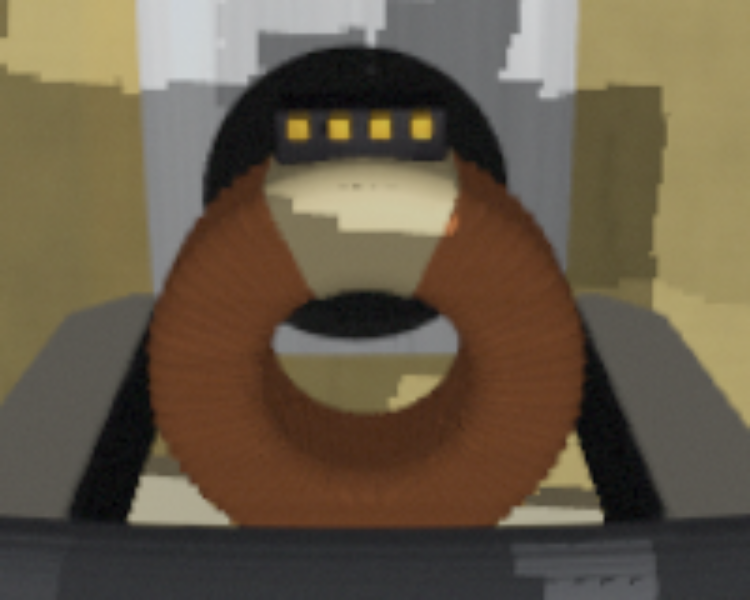

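The ring is held level above the pad and the neighbouring stack is clear. Small correction, then gentle lowering.

Emit:
{"api": "arm_command", "payload": {
  "deltas": [
    [[0.08,-0.15,0,0,0,0],[0,0,-0.8,0,0,0],[0,0,-1,0,0,0],[0,0,-1,0,0,0],[0,0,-1,0,0,0],[0,0,-1,0,0,0],[0,0,-1,0,0,0],[0,0,-0.7,0,0,0],[0,0,-0.4,0,0,0],[0,0,0,0,0,0],[0,0,0,0,0,0],[0,0,0,0,0,0]]
  ]
}}

```text
t: 13.45
tool_pos: [0.5732, -0.0989, 0.0188]
orientation: [-0.09, 3.139, -0.0]
force: [-0.1, -0.7, -3.9]
opening: 0.0625
gripper_force: 40.0
```

Emit:
{"api": "arm_command", "payload": {
  "deltas": [
    [[0,0,-0.1,0,0,0],[0,0,-0.1,0,0,0],[0,0,-0.1,0,0,0],[0,0,0,0,0,0],[0,0,0,0,0,0]]
  ]
}}

```text
t: 13.87
tool_pos: [0.5728, -0.0989, 0.0154]
orientation: [-0.09, 3.14, -0.0]
force: [0.6, 0.0, -2.5]
opening: 0.0626
gripper_force: 40.0
```

```bash
python3 -c "
from h import *
st()"
```

```text
t 13.87 tcp [ 0.5728 -0.0989  0.0154] y-axis deg 93.3 zax [ 0. -0. -1.] F [ 0.6  0.  -2.5] open 0.0626 gf 40.0 q [-0.26  0.27  1.72 -0.    1.15 -1.89]
```

Emit:
{"api": "arm_command", "payload": {
  "deltas": [
    [[0,0.12,-0.05,0,0,0],[0,0,0,0,0,0],[0,0,0,0,0,0]]
  ]
}}

```text
t: 14.12
tool_pos: [0.5732, -0.098, 0.0153]
orientation: [-0.09, 3.139, -0.001]
force: [-0.4, -1.8, 2.1]
opening: 0.0629
gripper_force: 40.0
```

Emit:
{"api": "arm_command", "payload": {
  "deltas": [
    [[0,0,0,0,0,0],[0,0,0,0,0,0],[0,0,0,0,0,0],[0,0,0,0,0,0],[0,0,0,0,0,0],[0,0,2,0,0,0],[0,0,4,0,0,0],[0,0,4,0,0,0],[0,0,0,0,0,0],[0,0,0,0,0,0]]
  ],
  "gripper": 1,
  "squeeze": 15
}}

```text
t: 14.95
tool_pos: [0.5753, -0.0982, 0.1184]
orientation: [-0.09, 3.134, -0.003]
force: [1.0, 0.6, 0.4]
opening: 0.0928
gripper_force: 0.0
```

```bash
python3 - <<'E'
from h import *
s=st(); m,im=shot("w7"); hsv=cv2.cvtColor(im,cv2.COLOR_BGR2HSV)
k=(hsv[...,0]<14)&(hsv[...,1]>110)
wblob(m,k,[.5725,-.0975,.022],75,.022,"tr"); print(proj(m,[.5722,-.097,.052]))
cv2.imwrite("pics/c7.png",cv2.resize(im[130:290,220:420],(750,600)))
E
```

```text
t 14.95 tcp [ 0.5753 -0.0982  0.1184] y-axis deg 93.3 zax [ 0.007 -0.002 -1.   ] F [1.  0.6 0.4] open 0.0928 gf 0.0 q [-0.26  0.15  1.66  0.    1.33 -1.89]
tr exp px [318. 192.] area-c [ 0.5728 -0.0978] encl [ 0.5723 -0.0979] R 33.7 eqR 32.7
(np.float64(319.19383471601617), np.float64(201.9716663612249))
```

View pics/c7.png

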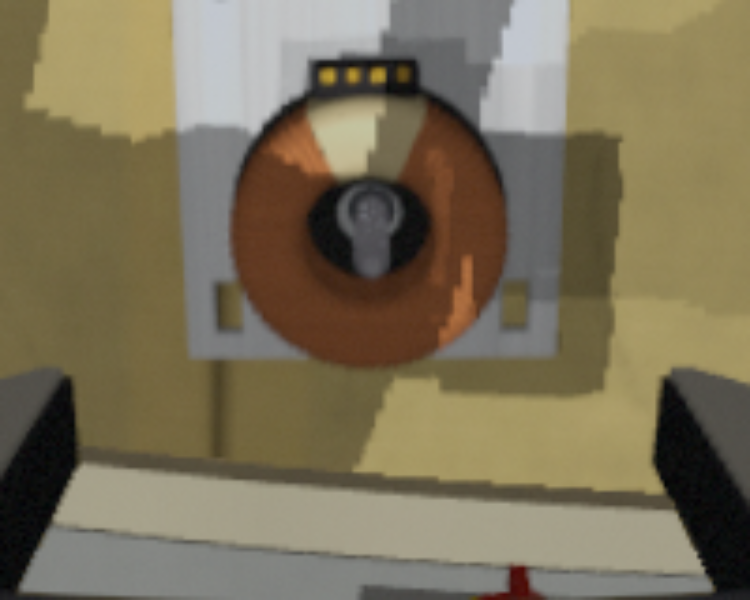

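The transformer is seated flat with the stud standing in its bore; the stud tip at px (319,200) gives a stud position near (0.5715,-0.097). Next, the small pad.

Emit:
{"api": "arm_command", "payload": {
  "deltas": [
    [[-1.13,2.5,0,0,0,0],[-1.25,2.7,0,0,0,0],[-1.25,3,0,0,0,0],[-1.25,3,0,0,0,0],[-1.25,3,0,0,0,0],[-1.25,3,0,0,0,0],[-1.25,3,0,0,0,0],[-1.25,3,0,0,0,0],[-1.25,3,0,0,0,0],[0,1.3,0,0,0,0],[0,0,0,0,0,0],[0,0,0,0,0,0]]
  ]
}}

```text
t: 16.0
tool_pos: [0.4599, 0.1775, 0.1128]
orientation: [0.093, -3.137, 0.002]
force: [0.1, -0.5, -0.5]
opening: 0.093
gripper_force: 0.0
```

```bash
python3 - <<'E'
from h import *
s=st(); m,im=shot("w8"); g=cv2.cvtColor(im,cv2.COLOR_BGR2GRAY)
for t in(30,40): wblob(m,g<t,[.460,.1775,.005],45,.005,"small")
E
```

```text
t 16.00 tcp [0.4599 0.1775 0.1128] y-axis deg 93.4 zax [-0.003 -0.001 -1.   ] F [ 0.1 -0.5 -0.5] open 0.0930 gf 0.0 q [ 0.26 -0.08  1.9  -0.    1.33 -1.37]
small exp px [317. 192.] area-c [0.4593 0.1758] encl [0.459  0.1759] R 25.6 eqR 25.0
small exp px [317. 192.] area-c [0.4591 0.176 ] encl [0.4591 0.1758] R 25.9 eqR 25.3
```

Emit:
{"api": "arm_command", "payload": {
  "deltas": [
    [[-0.07,-0.13,-2.5,0,0,0],[0,0,-3,0,0,0],[0,0,-3,0,0,0],[0,0,-1.8,0,0,0],[0,0,-0.5,0,0,0],[0,0,0,0,0,0],[0,0,0,0,0,0],[0,0,0,0,0,0]]
  ]
}}

```text
t: 16.72
tool_pos: [0.4621, 0.176, 0.0083]
orientation: [-0.089, 3.138, 0.001]
force: [0.5, 0.6, -0.3]
opening: 0.093
gripper_force: 0.0
```

```bash
python3 -c "
from h import *
st()"
```

```text
t 16.72 tcp [0.4621 0.176  0.0083] y-axis deg 93.2 zax [ 0.002  0.001 -1.   ] F [ 0.5  0.6 -0.3] open 0.0930 gf 0.0 q [ 0.26  0.06  1.97 -0.    1.11 -1.37]
```

Emit:
{"api": "arm_command", "payload": {
  "deltas": [
    [[-0.1,0,-0.3,0,0,0],[0,0,-0.25,0,0,0],[0,0,0,0,0,0],[0,0,0,0,0,0]]
  ]
}}

```text
t: 17.05
tool_pos: [0.4597, 0.1762, 0.0014]
orientation: [-0.09, 3.14, 0.0]
force: [-1.2, -0.1, -0.0]
opening: 0.0931
gripper_force: 0.0
```

Emit:
{"api": "arm_command", "payload": {
  "deltas": [
    [[0,0,0,0,0,0],[0,0,0,0,0,0],[0,0,0,0,0,0],[0,0,0,0,0,0],[0,0,0,0,0,0],[0,0,0,0,0,0],[0,0,0,0,0,0]]
  ],
  "gripper": -1,
  "squeeze": 15
}}

```text
t: 17.63
tool_pos: [0.4596, 0.1761, 0.0011]
orientation: [-0.09, 3.14, -0.0]
force: [0.3, -0.3, -0.3]
opening: 0.051
gripper_force: 1.1
```

Emit:
{"api": "arm_command", "payload": {
  "deltas": [
    [[0,0,0,0,0,0],[0,0,0,0,0,0],[0,0,0,0,0,0]]
  ]
}}

```text
t: 17.88
tool_pos: [0.4596, 0.1761, 0.0011]
orientation: [-0.09, 3.14, -0.0]
force: [-0.3, -0.7, 0.3]
opening: 0.0509
gripper_force: 15.0
```

Emit:
{"api": "arm_command", "payload": {
  "deltas": [
    [[0,0,1.5,0,0,0],[0,0,3,0,0,0],[0,0,3.5,0,0,0],[0.4,-1,3,0,0,0],[1.35,-3,0,0,0,0],[1.35,-3.3,0,0,0,0],[1.35,-3.3,0,0,0,0],[1.35,-3.3,0,0,0,0],[1.35,-3.3,0,0,0,0],[1.35,-3.3,0,0,0,0],[1.35,-3.3,0,0,0,0],[1.35,-2.5,0,0,0,0]]
  ]
}}

```text
t: 18.88
tool_pos: [0.5719, -0.0897, 0.1111]
orientation: [0.088, -3.14, 0.001]
force: [-0.3, 0.3, -0.2]
opening: 0.0508
gripper_force: 15.0
```

Emit:
{"api": "arm_command", "payload": {
  "deltas": [
    [[0,-1,-0.5,0,0,0],[0,0,-0.5,0,0,0],[0,0,0,0,0,0],[0,0,0,0,0,0],[0,0,0,0,0,0]]
  ]
}}

```text
t: 19.3
tool_pos: [0.571, -0.0953, 0.1009]
orientation: [0.092, -3.139, -0.001]
force: [0.1, 0.0, -0.7]
opening: 0.0506
gripper_force: 15.0
```

```bash
python3 - <<'E'
from h import *
s=st(); m,im=shot("w9"); g=cv2.cvtColor(im,cv2.COLOR_BGR2GRAY)
z=s["tool_pos"][2]+.004; p=[s["tool_pos"][0],s["tool_pos"][1],z]
wblob(m,g<45,p,50,z,"pad"); wblob(m,g>60,p,26,z,"hole"); print(proj(m,[.572,-.097,.052]))
cv2.imwrite("pics/c9.png",cv2.resize(im[150:310,220:420],(750,600)))
E
```

```text
t 19.30 tcp [ 0.571  -0.0953  0.1009] y-axis deg 93.4 zax [-0.001  0.001 -1.   ] F [ 0.1  0.  -0.7] open 0.0506 gf 15.0 q [-0.25  0.16  1.67  0.    1.31 -1.88]
pad exp px [317. 244.] area-c [ 0.5699 -0.0956] encl [ 0.5713 -0.0955] R 30.1 eqR 27.3
hole exp px [317. 244.] area-c [ 0.57   -0.0953] encl [ 0.5692 -0.0953] R 14.8 eqR 13.9
(np.float64(314.8817697368758), np.float64(214.672247188876))
```

View pics/c9.png

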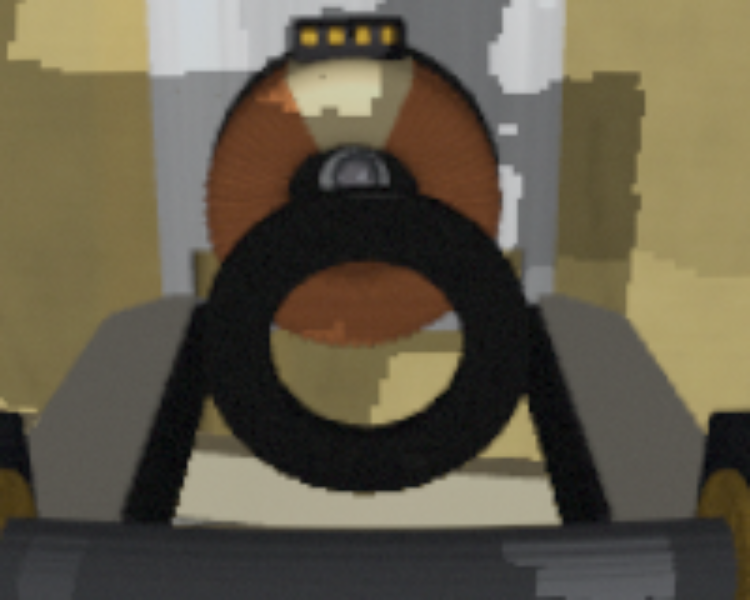

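The small pad is held level and about 1 mm short in x; the stack below looks right. Correcting and lowering.

Emit:
{"api": "arm_command", "payload": {
  "deltas": [
    [[0.15,-0.17,0,0,0,0],[0,0,-1,0,0,0],[0,0,-1.2,0,0,0],[0,0,-1.2,0,0,0],[0,0,-1.2,0,0,0],[0,0,-1,0,0,0],[0,0,-0.5,0,0,0],[0,0,0,0,0,0],[0,0,0,0,0,0],[0,0,0,0,0,0]]
  ]
}}

```text
t: 20.18
tool_pos: [0.5736, -0.0988, 0.0407]
orientation: [-0.09, 3.139, -0.0]
force: [0.0, -0.4, -0.5]
opening: 0.0504
gripper_force: 15.0
```

```bash
python3 -c "
from h import *
st()"
```

```text
t 20.18 tcp [ 0.5736 -0.0988  0.0407] y-axis deg 93.3 zax [ 0.001 -0.    -1.   ] F [ 0.  -0.4 -0.5] open 0.0504 gf 15.0 q [-0.26  0.24  1.71  0.    1.2  -1.89]
```

Emit:
{"api": "arm_command", "payload": {
  "deltas": [
    [[-0.08,0.12,-0.15,0,0,0],[0,0,-0.15,0,0,0],[0,0,0,0,0,0],[0,0,0,0,0,0]]
  ]
}}

```text
t: 20.52
tool_pos: [0.5724, -0.0974, 0.0373]
orientation: [-0.09, 3.14, -0.0]
force: [-0.3, -0.7, -1.2]
opening: 0.0505
gripper_force: 15.0
```

Emit:
{"api": "arm_command", "payload": {
  "deltas": [
    [[0,0,0,0,0,0],[0,0,0,0,0,0],[0,0,0,0,0,0],[0,0,0,0,0,0],[0,0,0,0,0,0],[0,0,1,0,0,0],[0,0,3,0,0,0],[0,0,3,0,0,0],[0,0,1,0,0,0],[0,0,0,0,0,0],[0,0,0,0,0,0],[0,0,0,0,0,0]]
  ],
  "gripper": 1
}}

```text
t: 21.52
tool_pos: [0.5714, -0.0972, 0.1157]
orientation: [0.09, -3.138, -0.001]
force: [0.1, -0.1, 0.6]
opening: 0.0931
gripper_force: 0.0
```

```bash
python3 - <<'E'
from h import *
s=st(); m,im=shot("w10"); g=cv2.cvtColor(im,cv2.COLOR_BGR2GRAY)
wblob(m,g<45,[.572,-.097,.040],50,.040,"pad"); print(proj(m,[.572,-.097,.052]))
cv2.imwrite("pics/c10.png",cv2.resize(im[130:290,220:420],(750,600)))
E
```

```text
t 21.52 tcp [ 0.5714 -0.0972  0.1157] y-axis deg 93.3 zax [-0.002  0.001 -1.   ] F [ 0.1 -0.1  0.6] open 0.0931 gf 0.0 q [-0.26  0.15  1.66 -0.    1.34 -1.88]
pad exp px [317. 203.] area-c [ 0.5719 -0.0975] encl [ 0.5719 -0.0972] R 26.2 eqR 25.7
(np.float64(317.39892480414534), np.float64(208.09283787565033))
```

View pics/c10.png

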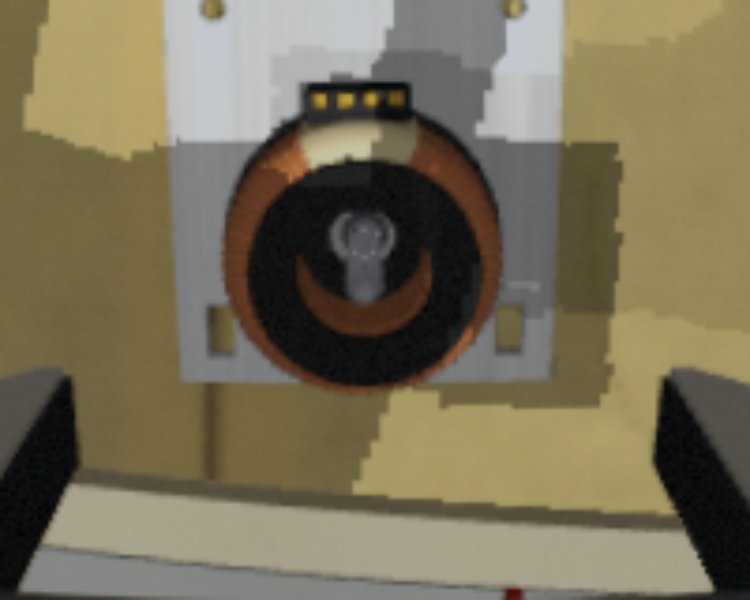

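The small pad is flat and centred, with the stud tip at px (317,207). Last part: the washer.

Emit:
{"api": "arm_command", "payload": {
  "deltas": [
    [[0.3,2.5,0,0,0,0],[0.3,3,0,0,0,0],[0.3,3,0,0,0,0],[0.3,3,0,0,0,0],[0.3,3,0,0,0,0],[0.3,3,0,0,0,0],[0.3,3,0,0,0,0],[0.3,2.5,0,0,0,0],[0.3,1.3,0,0,0,0],[0,0,0,0,0,0],[0,0,0,0,0,0],[0,0,0,0,0,0]]
  ]
}}

```text
t: 22.57
tool_pos: [0.5989, 0.1444, 0.1162]
orientation: [0.089, -3.139, 0.001]
force: [0.1, -0.7, -0.5]
opening: 0.0927
gripper_force: 0.0
```

```bash
python3 - <<'E'
from h import *
s=st(); m,im=shot("w11"); g=cv2.cvtColor(im,cv2.COLOR_BGR2GRAY); hsv=cv2.cvtColor(im,cv2.COLOR_BGR2HSV)
for a in(40,60): wblob(m,(hsv[...,1]<a)&(g>90),[.5985,.1458,.0105],52,.0105,"washer")
E
```

```text
t 22.57 tcp [0.5989 0.1444 0.1162] y-axis deg 93.2 zax [-0.001 -0.001 -1.   ] F [ 0.1 -0.7 -0.5] open 0.0927 gf 0.0 q [ 0.15  0.24  1.55 -0.    1.35 -1.47]
washer exp px [319. 192.] area-c [0.598  0.1454] encl [0.598  0.1456] R 30.2 eqR 29.6
washer exp px [319. 192.] area-c [0.5982 0.1453] encl [0.5979 0.1453] R 30.5 eqR 29.9
```

Emit:
{"api": "arm_command", "payload": {
  "deltas": [
    [[-0.08,0.1,-2.5,0,0,0],[0,0,-3,0,0,0],[0,0,-3,0,0,0],[0,0,-1.5,0,0,0],[0,0,-0.5,0,0,0],[0,0,0,0,0,0],[0,0,0,0,0,0],[0,0,0,0,0,0],[0,0,0,0,0,0],[0,0,0,0,0,0]]
  ]
}}

```text
t: 23.45
tool_pos: [0.5998, 0.1467, 0.0138]
orientation: [-0.09, 3.138, 0.001]
force: [-0.1, 0.1, 1.5]
opening: 0.0928
gripper_force: 0.0
```

Emit:
{"api": "arm_command", "payload": {
  "deltas": [
    [[-0.1,-0.05,-0.4,0,0,0],[0,0,-0.2,0,0,0],[0,0,0,0,0,0],[0,0,0,0,0,0],[0,0,0,0,0,0]]
  ]
}}

```text
t: 23.87
tool_pos: [0.5974, 0.1461, 0.006]
orientation: [0.09, -3.14, 0.0]
force: [0.1, 0.1, -0.8]
opening: 0.0928
gripper_force: 0.0
```

```bash
python3 -c "
from h import *
st()"
```

```text
t 23.87 tcp [0.5974 0.1461 0.006 ] y-axis deg 93.3 zax [-0. -0. -1.] F [ 0.1  0.1 -0.8] open 0.0928 gf 0.0 q [ 0.16  0.36  1.62 -0.    1.16 -1.47]
```

Emit:
{"api": "arm_command", "payload": {
  "deltas": [
    [[0.05,-0.05,0.05,0,0,0],[0,0,0,0,0,0],[0,0,0,0,0,0],[0,0,0,0,0,0],[0,0,0,0,0,0],[0,0,0,0,0,0],[0,0,0,0,0,0],[0,0,0,0,0,0],[0,0,0,0,0,0],[0,0,0,0,0,0]]
  ],
  "gripper": -1,
  "squeeze": 20
}}

```text
t: 24.7
tool_pos: [0.5981, 0.1456, 0.0067]
orientation: [-0.09, 3.14, -0.0]
force: [0.4, -0.1, 0.0]
opening: 0.0576
gripper_force: 20.0
```

Emit:
{"api": "arm_command", "payload": {
  "deltas": [
    [[0,0,1,0,0,0],[0,0,3,0,0,0],[0,0,3,0,0,0],[0,-1,3,0,0,0],[-0.3,-3,0,0,0,0],[-0.4,-3.2,0,0,0,0],[-0.4,-3.2,0,0,0,0],[-0.4,-3.2,0,0,0,0],[-0.4,-3.2,0,0,0,0],[-0.4,-3.2,0,0,0,0],[-0.3,-2.8,0,0,0,0],[0,-1.5,0,0,0,0]]
  ]
}}

```text
t: 25.7
tool_pos: [0.5714, -0.1006, 0.1075]
orientation: [-0.087, 3.14, -0.002]
force: [-0.9, -0.2, 0.4]
opening: 0.058
gripper_force: 20.0
```

Emit:
{"api": "arm_command", "payload": {
  "deltas": [
    [[0,0,-1,0,0,0],[0,0,0,0,0,0],[0,0,0,0,0,0],[0,0,0,0,0,0],[0,0,0,0,0,0]]
  ]
}}

```text
t: 26.12
tool_pos: [0.5722, -0.0962, 0.0968]
orientation: [-0.092, 3.14, 0.0]
force: [-0.0, 0.4, 0.2]
opening: 0.0584
gripper_force: 20.0
```

```bash
python3 - <<'E'
from h import *
s=st(); m,im=shot("w12"); g=cv2.cvtColor(im,cv2.COLOR_BGR2GRAY); hsv=cv2.cvtColor(im,cv2.COLOR_BGR2HSV)
z=s["tool_pos"][2]+.0037; p=[s["tool_pos"][0],s["tool_pos"][1],z]; print(proj(m,p),proj(m,[.5716,-.0972,.052]))
c=im[150:310,220:420]; cv2.imwrite("pics/c12.png",cv2.resize(c,(750,600)))
E
```

```text
t 26.12 tcp [ 0.5722 -0.0962  0.0968] y-axis deg 93.4 zax [ 0.  0. -1.] F [-0.   0.4  0.2] open 0.0584 gf 20.0 q [-0.26  0.17  1.68  0.    1.3  -1.88]
(np.float64(317.33720374241034), np.float64(243.9477932247709)) (np.float64(316.0282607963927), np.float64(214.56602832682097))
```

View pics/c12.png

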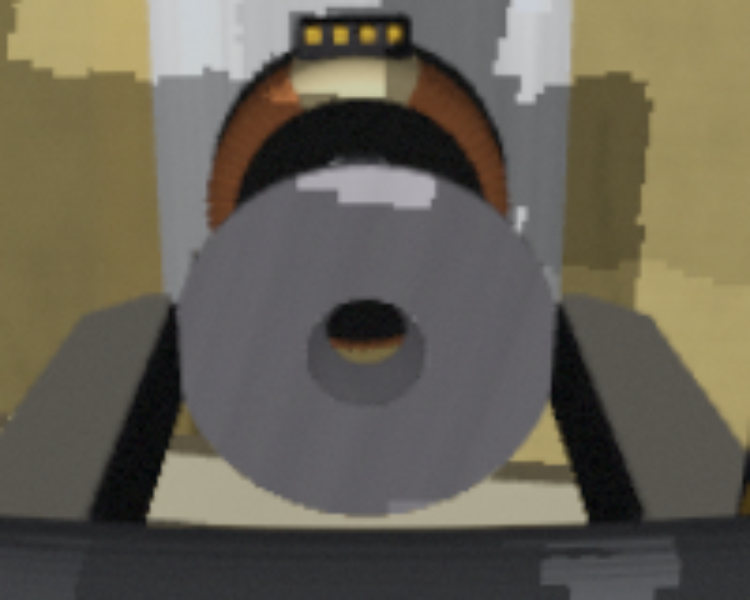

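The washer is held level, its hole at about (318,243) close to prediction. Descending to just above the stud tip to settle and correct.

Emit:
{"api": "arm_command", "payload": {
  "deltas": [
    [[-0.03,-0.1,-1,0,0,0],[0,0,-1,0,0,0],[0,0,-1,0,0,0],[0,0,-0.3,0,0,0],[0,0,0,0,0,0],[0,0,0,0,0,0],[0,0,0,0,0,0],[0,0,0,0,0,0]]
  ]
}}

```text
t: 26.83
tool_pos: [0.5722, -0.0986, 0.0642]
orientation: [-0.09, 3.139, -0.0]
force: [0.4, -0.2, -1.0]
opening: 0.058
gripper_force: 20.0
```

```bash
python3 - <<'E'
from h import *
st(); m,im=shot("w13"); s=st(); shot("w14"); st()
g=cv2.cvtColor(im,cv2.COLOR_BGR2GRAY); T=s["tool_pos"]
print("hole bottom ctr",proj(m,[T[0],T[1],T[2]-.0067]),"rim",proj(m,[T[0],T[1],T[2]+.0037]),"tip",proj(m,[.5716,-.0972,.052]))
print(g[222:262:2,300:336:2])
E
```

```text
t 26.83 tcp [ 0.5722 -0.0986  0.0642] y-axis deg 93.3 zax [ 0.001 -0.    -1.   ] F [ 0.4 -0.2 -1. ] open 0.0580 gf 20.0 q [-0.26  0.2   1.7   0.    1.24 -1.89]
t 26.88 tcp [ 0.5722 -0.0985  0.0643] y-axis deg 93.3 zax [ 0.001 -0.    -1.   ] F [-0.3 -0.3 -0.1] open 0.0580 gf 20.0 q [-0.26  0.2   1.7  -0.    1.24 -1.89]
t 26.93 tcp [ 0.5722 -0.0985  0.0642] y-axis deg 93.3 zax [ 0.001 -0.    -1.   ] F [-0.2 -0.5 -0.3] open 0.0577 gf 20.0 q [-0.26  0.2   1.7   0.    1.24 -1.89]
hole bottom ctr (np.float64(317.3190691520687), np.float64(236.75229297695248)) rim (np.float64(317.31560235528025), np.float64(244.0311546723966)) tip (np.float64(319.5344349834199), np.float64(232.36562222301822))
[[ 97  98 100  97  99  95  95  93  96  96  99  98  99  99  98  99  96  97]
 [ 97  96  97  98  95  96  95  97  97  99  98  97 101  98  98  97  96  95]
 [ 98  97  97  98  96  97  96  95  98  99  99  99  99  99  98  96  97  96]
 [ 97  97  98  97  96  93  94  95  96  96  99  99  99  99  97  96  94  96]
 [ 96  98  98  98  95  89  89  72  77  82  91  89  94  96  96  96  94  97]
 [ 98  98  97  98  76  53  49
[... 396 characters left out ...]
 60  66  76  74  71  99]
 [100  73  77  77  77  54  16  30  30  32  29  27  45  75  75  75  73 100]
 [ 97  76  74  78  81  78  64  53  45  43  52  70  78  79  79  78  76 104]
 [ 98  80  74  78  81  81  80  78  79  80  81  81  79  77  80  78  83  98]
 [ 95  94  72  80  80  81  78  79  80  79  82  82  78  78  80  77  91  98]
 [ 94  95  90  79  81  81  83  80  79  80  79  81  81  79  79  87  96  96]
 [ 95  95  94  87  79  84  83  82  82  79  82  80  82  79  89  96  96  96]
 [ 94  95  96  97 101  83  83  84  83  80  82  80  82  94  95  97  96  98]
 [ 96  96  96  95  98  98  96  94  90  94  94  89  98  95  95  97  99  95]
 [ 95  97  95  96  97  98  99  99  97  96  95  95  95  96  97  98  97  97]]
```

Emit:
{"api": "arm_command", "payload": {
  "deltas": [
    [[-0.05,0.11,0,0,0,0],[0,0,-0.5,0,0,0],[0,0,-0.5,0,0,0],[0,0,-0.4,0,0,0],[0,0,0,0,0,0],[0,0,0,0,0,0],[0,0,0,0,0,0]]
  ]
}}

```text
t: 27.52
tool_pos: [0.5712, -0.0973, 0.0495]
orientation: [0.09, -3.14, -0.0]
force: [-0.4, -0.2, -1.1]
opening: 0.0576
gripper_force: 20.0
```

```bash
python3 - <<'E'
from h import *
st(); m,im=shot("w15"); s=st()
g=cv2.cvtColor(im,cv2.COLOR_BGR2GRAY); T=s["tool_pos"]
print("hole bottom ctr",proj(m,[T[0],T[1],T[2]-.0067]),"rim",proj(m,[T[0],T[1],T[2]+.0037]),"tip",proj(m,[.5716,-.0972,.052]))
print(g[222:262:2,300:336:2])
E
```

```text
t 27.52 tcp [ 0.5712 -0.0973  0.0495] y-axis deg 93.3 zax [-0.  0. -1.] F [-0.4 -0.2 -1.1] open 0.0576 gf 20.0 q [-0.26  0.22  1.71  0.    1.21 -1.89]
t 27.57 tcp [ 0.5713 -0.0973  0.0497] y-axis deg 93.3 zax [ 0. -0. -1.] F [ 0.9 -0.  -0.6] open 0.0576 gf 20.0 q [-0.26  0.22  1.71 -0.    1.21 -1.89]
hole bottom ctr (np.float64(317.2151514771943), np.float64(237.1095532460153)) rim (np.float64(317.21314103356696), np.float64(244.3916374455585)) tip (np.float64(317.40024563558273), np.float64(243.7998166305371))
[[ 96  95  99  97  97  95  95  94  96  97  96 101  97  99  99  98  95  95]
 [ 99  97  98  97  97  95  95  95  95  97  95  97  98  98  98  97  96  95]
 [ 97 100  98  97  97  94  93  94  98  97  97  99  99  97  98  96  96  94]
 [ 96  98  96  97  95  94  95  96  96  96  98  97  99  98  97  96  94  95]
 [ 99  98  98  95  96  89  95  75  82  76  87  88  92  97  94  94  95  95]
 [ 98  97  96  97  71  45  89  89  89  87  88  79  21  50  96  94  94  95]
 [ 98  96  94  77  30  41  87  86  87  84  79  83  19  28  61 109  93  96]
 [ 98  96  80  59  17  43  80  83  83  81  83  77  17  16 
[... 217 characters left out ...]
 47  58  74  73  71 100]
 [ 99  73  75  75  77  64  68  93  96  97  90  65  58  76  77  75  73  99]
 [ 97  75  75  78  81  79  70  85  94  96  77  72  77  79  77  75  73 101]
 [ 96  77  75  78  79  81  79  77  79  79  80  79  79  79  78  79  83  97]
 [ 95  96  73  80  81  82  79  80  79  80  81  82  79  80  78  78  90  95]
 [ 96  94  88  80  81  83  82  80  82  78  81  80  80  81  79  86  96  95]
 [ 94  95  94  87  80  82  82  81  80  79  80  80  81  79  88  97  96  97]
 [ 96  93  95  95 101  80  82  84  81  80  81  81  81  92  96  97  96  98]
 [ 95  93  95  97  96  97  95  93  93  94  93  90  96  95  97  96  96  94]
 [ 95  96  95  96  96  98  97  98  95  97  95  95  93  95  97  97  97  98]]
```

The stud is through the washer hole and centred (column 317). Continuing down.

Emit:
{"api": "arm_command", "payload": {
  "deltas": [
    [[0,0,-0.3,0,0,0],[0,0,-0.3,0,0,0],[0,0,-0.2,0,0,0],[0,0,-0.15,0,0,0],[0,0,0,0,0,0],[0,0,0,0,0,0],[0,0,0,0,0,0]]
  ]
}}

```text
t: 28.15
tool_pos: [0.5713, -0.0973, 0.0402]
orientation: [-0.09, 3.14, 0.0]
force: [0.5, 0.0, -0.5]
opening: 0.058
gripper_force: 20.0
```

Emit:
{"api": "arm_command", "payload": {
  "deltas": [
    [[0,0,-0.1,0,0,0],[0,0,-0.05,0,0,0],[0,0,0,0,0,0],[0,0,0,0,0,0]]
  ]
}}

```text
t: 28.48
tool_pos: [0.5712, -0.0973, 0.0386]
orientation: [0.09, -3.14, -0.0]
force: [-0.1, 0.0, -1.1]
opening: 0.058
gripper_force: 20.0
```

Emit:
{"api": "arm_command", "payload": {
  "deltas": [
    [[0,0,0,0,0,0],[0,0,0,0,0,0],[0,0,0,0,0,0],[0,0,0,0,0,0],[0,0,0,0,0,0],[0,0,0,0,0,0],[0,0,1,0,0,0],[0,0,3,0,0,0],[0,0,3,0,0,0],[0,0,1,0,0,0],[0,0,0,0,0,0],[0,0,0,0,0,0]]
  ],
  "gripper": 1
}}

```text
t: 29.48
tool_pos: [0.5718, -0.0974, 0.1194]
orientation: [-0.09, 3.138, -0.001]
force: [-0.4, -0.1, -0.2]
opening: 0.0928
gripper_force: 0.0
```

```bash
python3 - <<'E'
from h import *
s=st(); m,im=shot("w16"); g=cv2.cvtColor(im,cv2.COLOR_BGR2GRAY); hsv=cv2.cvtColor(im,cv2.COLOR_BGR2HSV)
print(proj(m,[.5716,-.0972,.052]),proj(m,[.5716,-.0972,.0425]))
sc=eyes.read_camera("scene"); cv2.imwrite("pics/s2.png",sc)
a=cv2.resize(im[130:290,220:420],(500,400)); b=cv2.resize(sc[220:300,330:430],(500,400))[:, :300]
cv2.imwrite("pics/f.png",np.hstack([a,b]))
E
```

```text
t 29.48 tcp [ 0.5718 -0.0974  0.1194] y-axis deg 93.3 zax [ 0.002 -0.    -1.   ] F [-0.4 -0.1 -0.2] open 0.0928 gf 0.0 q [-0.26  0.14  1.66  0.    1.34 -1.89]
(np.float64(317.66173440108855), np.float64(205.3736332127834)) (np.float64(317.65482506447205), np.float64(201.77492024434483))
```

View pics/f.png

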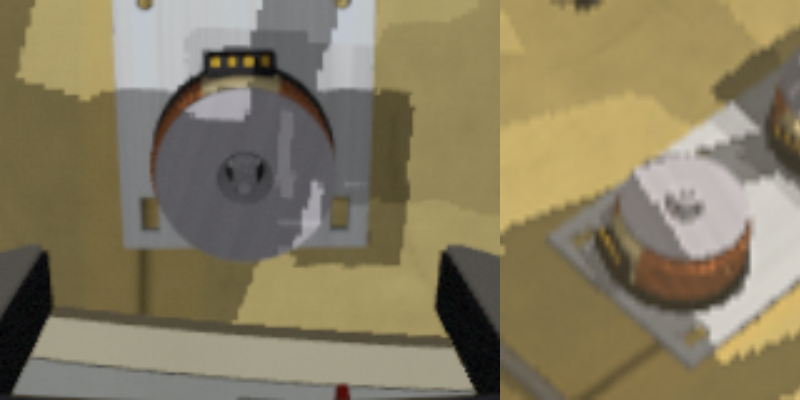

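```bash
python3 - <<'E'
from h import *
s=st(); m=eyes.camera_model("wrist"); im=cv2.imread("pics/w16.png"); g=cv2.cvtColor(im,cv2.COLOR_BGR2GRAY); hsv=cv2.cvtColor(im,cv2.COLOR_BGR2HSV)
for z in(.0395,.0425,.0455):wblob(m,(hsv[...,1]<50)&(g>70),[.5716,-.0972,z],40,z,"w")
E
```

```text
t 29.58 tcp [ 0.5702 -0.097   0.1169] y-axis deg 93.3 zax [-0.002  0.001 -1.   ] F [-0.  -0.1 -0.4] open 0.0928 gf 0.0 q [-0.26  0.14  1.66 -0.    1.34 -1.89]
w exp px [317. 204.] area-c [ 0.5701 -0.0979] encl [ 0.5722 -0.0979] R 33.8 eqR 31.7
w exp px [317. 205.] area-c [ 0.5693 -0.098 ] encl [ 0.5717 -0.098 ] R 33.7 eqR 31.3
w exp px [317. 206.] area-c [ 0.5691 -0.098 ] encl [ 0.5722 -0.0979] R 33.3 eqR 30.7
```

The last view shows the washer down and level, with the stud through its centre at about px (317,205). The gripper is open and clear, so I'm handing in.

```bash
python3 -c "
from h import *
print(ticket.close_job())"
```

```text
the job is handed in; nothing more can be done
None
```

I mounted the stack on the free stud in order (large pad, transformer, small pad, dished washer), released everything and handed the job in at about 30 s; the last wrist view shows the washer level and centred to about 1 mm, though no verdict came back.

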